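# Home the coarse focus ring, leave the fine knob

## Task

One of the two small control boxes on the bench has a two-tier knob: a wide black coarse-focus ring with a slim metal fine-focus knob standing up through its middle. Turn only the wide lower ring until the white line on it points at the long index bar on the box's face plate, leave the fine knob at its present setting throughout, do not turn the single knob of the other box, and let go.

Things in the scene. Friction and masses are not known exactly. Their poses are not given: they have to be found in the camera images.
- coarse_ring (a joint): Angle (rad) of the wide outer ring of the focus box: black, finely ribbed, 56 mm diameter, 28 mm tall, round, to be gripped across any diameter. 0: the white radial line on it points at the long index bar. Positive is anticlockwise from above; starts at 0.6 to 1.4, so turn it clockwise. Stops at +-2.4. Light friction, 0.05 N m; stays where left.
- coarse_grip (a point): Point on both knobs' vertical axis, at half the ring's height, 16 mm above the face plate; the ring spans +-14 mm about it, the fine knob (24 mm diameter) 15 to 37 mm above it. Fixed dark box 122 x 122 mm, grey face plate 42 mm above the bench. x axis: level, towards the long black index bar (33 to 50 mm from the axis; other scale marks are short); z up. Does not turn with the knobs.
- fine_mark (a point): End of the black line on top of the inner, fine knob (aluminium, 24 mm diameter, 22 mm tall, very easily turned), 11 mm from the knobs' axis. It must stay where it is.
- lamp_mark (a point): End of the white line on top of the single black knob (46 mm diameter, 30 mm tall) of the other box, 20 mm from that knob's axis. That box has the same housing and scale but no inner knob. Not to be turned. Either box may stand on the left or the right.
Mind the look-alikes: they are no part of the job. Leave any pink look-alike of the part that bears coarse_ring alone.

How it is judged:
At the end, for the whole second after the job is handed in: The coarse ring is at rest with its white line within 10 degrees of the long index bar; the fine knob stands within about 13 degrees of where it was at the start, and so does the other box's knob (value of joint coarse_ring between -0.175 and 0.175 rad and velocity of joint coarse_ring between -0.05 and 0.05 rad/s and distance of fine_mark from where it was at the start of the episode below 0.0025 m and distance of lamp_mark from where it was at the start of the episode below 0.0045 m); the robot touches nothing.
It fails at once if the inner, fine knob was turned by more than about 13 degrees (distance of fine_mark from where it was at the start of the episode above 0.0025 m).
It fails at once if the other box's knob was turned by more than about 13 degrees (distance of lamp_mark from where it was at the start of the episode above 0.0045 m).
It also fails if it takes over 32 s, if anything falls off the work surface, if the arm or the gripper's body presses on something with over 40 N, if the wrist force passes 120 N, or if a joint passes its speed limit or range.

## Robot

A 6-joint arm with a two-finger parallel gripper is mounted at the origin on a cart in front of the work surface, level with it; the furniture and walls round the work are solid. World frame = base frame: x ahead of the robot, y to its left, z up, the work surface at z = 0. Lengths are in m, angles in rad, forces in N, time in s.
With the tool pointing down it reaches from about 0.25 to 0.725 m from the base axis. Payload 4 kg.
Tool frame: the origin (TCP) lies where the fingers leave the gripper's body, on its centre line; the fingertips stand 73 mm ahead of it and the grasp point (between the pads) lies 54 mm ahead of it (bot.tip_reach is the z of the fingertips in the tool frame, in m); z points along the fingers, x is the direction in which the jaws open and shut, and the axes are right-handed (so a half turn about z gives the same grasp; the last joint's range is limited). The gripper opens to 85 mm and grips with 20 to 120 N. Pads are 22 mm wide; open, the fingers measure 114 mm over their backs; the gripper's body (76 mm by 85 mm) begins 54 mm behind the grasp point. The pads swing forward as they close: fully open they stand 13 mm farther back than shut.
Start: joints at [-1.281, 0.241, 0.005, 1.335, 0, 1.571], TCP at [0.143, -0.479, 0.304] pointing down, gripper open.
Joint ranges: [-2.72, 2.72], [-1.05, 1.87], [-1.09, 1.28], [-1.99, 2.15], [-1.42, 1.44], [-3.14, 3.14]. Speed limits (rad/s): [2.79, 2.79, 3.14, 3.14, 3.14, 3.14].

## Interface

Orientations are given as a unit quaternion [x, y, z, w].
In Python, from workcell import bot, vision, job_done gives the robot as it stands.
- The arm moves only by the tool drive_tool, never from a script. Its argument "steps" is one flat list of numbers, 7 for each row, row after row: the shift along the tool's x, y, z in m, then the turn, a rotation vector about the tool's x, y, z in degrees, then the closure, from -1 (fully open) to 1 (shut). A call has 1 to 8 rows; each row shifts and turns the commanded pose from where the row before left it, along the tool's axes as they then stand; what a row does not reach is not made up. A row lasts 1/12 s, in which the tool goes at most 41.7 mm and 7.16 degrees, less where a joint would pass 70% of its speed; a pose out of reach is approached as far as the arm can. A call is refused whole if a number of a shift passes 0.0417 or a number of a turn 7.16, either way. A call with a gripper value outside its range is refused whole. The fingers move at their own pace and stop on an object; the grip force is fixed at half the most. Time passes only in rows, so rows that do not move let the fingers close. It gives the time, the measured TCP pose, the force and the opening at its end, in the units of the state.
- bot.get_obs(): the state, without advancing time (a new reading comes with each control period).
- vision.camera(name): name is "scene" or "side" or "wrist"; returns (picture, depth): 480x640x3 uint8, red, green, blue; 480x640 float32, m along the optical axis (not along the pixel's ray), 0 where there is no reading.
- vision.camera_model(name): a dict with "mtx" (3x3 intrinsics, pixels), "rvec" (rotation vector, rad) and "tvec" (3), from world to camera coordinates, as OpenCV has them. Camera axes: x right, y down, z forward; pixel columns grow to the right and rows downward; lengths in m; the calibration is good to about 2 mm. A picture is of the moment at which its call begins: read the wrist's pose just before it. camera_model takes no time and is no camera call; for the wrist camera it gives the pose at the moment of the call.
- job_done(): hands the job in, once; it reports no verdict.
The state is a dict: "clock": time; "joint_pos": joint angles; "joint_vel": joint speeds; "tau": joint torques, N m; "eef_pos": TCP position; "tool_rot": TCP orientation; "ft_force": force on the tool from outside, world axes, zero at the start; "ft_torque": the same for the moment, N m; "grip_width": finger opening in m.
Only numpy, scipy, OpenCV 4.12 (cv2) and the standard library are available. Lean on these libraries where they do the work, as an engineer would, in place of code of your own. Each camera call takes 0.05 s, during which the arm holds its last target.

## Working session

There is one attempt and no reset: what is moved stays moved. The work goes in short steps, Python scripts to look and compute and a tool call to move; the robot and the scene stay as the last step left them, time stands still between calls to the robot, and variables do not carry over. Pictures are saved under pics/ and viewed, and the job is handed in when it is done.

Besides the shell and the picture viewer there is one more tool, called by a JSON object that holds its "method" and its "body". drive_tool: Moves the arm, as the interface text tells. Its arguments: {"type":"object","properties":{"steps":{"type":"array"}},"required":["steps"]}

```bash
mkdir -p pics; ls; cat > h.py <<'E'
import numpy as np, cv2
from workcell import bot, vision, job_done
from scipy.spatial.transform import Rotation as R
def grab(n,fn):
    m=vision.camera_model(n); p,d=vision.camera(n)
    cv2.imwrite('pics/'+fn+'.png',p[:,:,::-1]); np.savez('pics/'+fn+'.npz',p=p,d=d,mtx=m['mtx'],rvec=m['rvec'],tvec=m['tvec']); return p,d,m
def load(fn):
    z=np.load('pics/'+fn+'.npz'); return z['p'],z['d'],z
def ray(m,u,v,z):
    K=np.array(m['mtx']);Rm=cv2.Rodrigues(np.array(m['rvec'],float).reshape(3))[0];t=np.array(m['tvec']).reshape(3)
    c=-Rm.T@t; d=Rm.T@np.linalg.inv(K)@np.array([u,v,1.]); return c+d*(z-c[2])/d[2]
def proj(m,X):
    return cv2.projectPoints(np.array(X,float).reshape(-1,1,3),np.array(m['rvec'],float),np.array(m['tvec'],float),np.array(m['mtx']),None)[0].reshape(-1,2)
E
python3 - <<'E'
from h import *
for n in ['scene','side','wrist']: 
    p,d,m=grab(n,n+'0'); print(n,m)
print(bot.get_obs())
E
```

```text
pics
scene {'mtx': array([[567.61711284,   0.        , 315.2430207 ],
       [  0.        , 567.61711284, 236.763558  ],
       [  0.        ,   0.        ,   1.        ]]), 'rvec': array([ 0.94198514, -2.31462578,  1.21116929]), 'tvec': array([0.40797127, 0.28297385, 0.93718381])}
side {'mtx': array([[620.55434321,   0.        , 335.72364769],
       [  0.        , 620.55434321, 231.38452058],
       [  0.        ,   0.        ,   1.        ]]), 'rvec': array([ 0.37667679, -2.59377034,  1.45171769]), 'tvec': array([0.5150382 , 0.1319722 , 1.12504353])}
wrist {'mtx': array([[371.46170478,   0.        , 313.81125318],
       [  0.        , 371.46170478, 240.26961849],
       [  0.        ,   0.        ,   1.        ]]), 'rvec': array([-2.33598381,  1.73924856,  0.24330727]), 'tvec': array([-0.50012414, -0.03402323,  0.38010001])}
{'clock': 0.15, 'joint_pos': array([-1.28102234e+00,  2.41260857e-01,  4.02276145e-03,  1.33520311e+00,
       -2.14355445e-06,  1.57080121e+00]), 'joint_vel': array([-5.29243441e-05, -8.13107143e-04,  2.49914807e-03, -1.44804343e-04,
        1.42089329e-04,  3.23221407e-03]), 'tau': array([ 1.21763122e-03, -3.72634971e+01,  2.52638537e+01,  1.23500009e-02,
        6.46176591e-05,  1.27673684e-05]), 'eef_pos': array([ 0.14276258, -0.47880302,  0.30320274]), 'tool_rot': array([ 8.01788656e-01, -5.97607124e-01, -6.60064794e-04, -4.90632573e-04]), 'ft_force': array([-0.06655184, -0.1065681 , -0.73367693]), 'ft_torque': array([-0.00870225, -0.00214052, -0.08662013]), 'grip_width': 0.08544329524880984}
```

View pics/scene0.png

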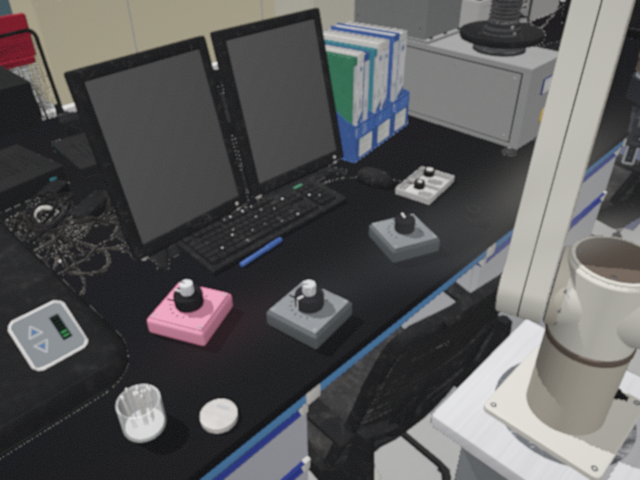

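View pics/side0.png

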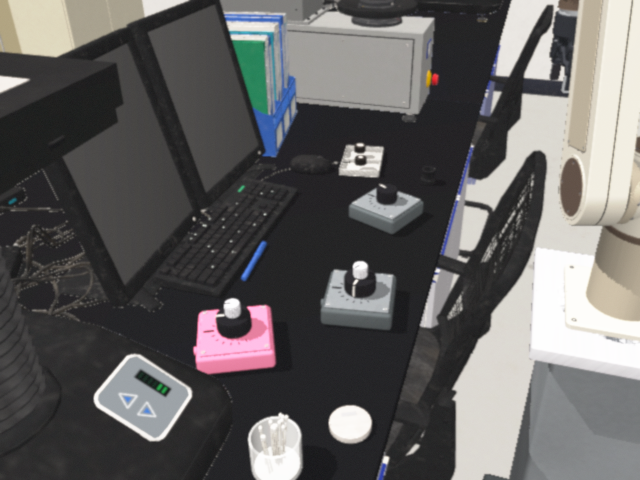

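View pics/wrist0.png

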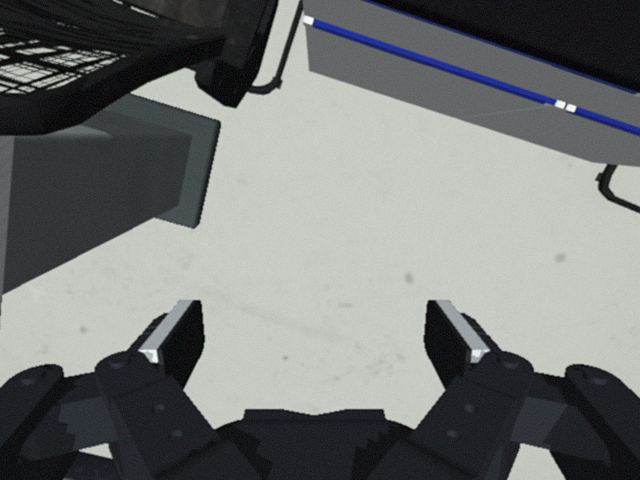

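The focus box is the grey one at scene (309,308) and side (360,292). The lamp box is at scene (403,235), and the pink look-alike is at scene (190,308). I'll zoom in on the focus box.

```bash
python3 - <<'E'
from h import *
a,_,m=load('scene0'); b,_,n=load('side0')
A=cv2.resize(a[265:355,255:365],None,fx=5,fy=5,interpolation=3)[:,:,::-1]
B=cv2.resize(b[250:340,310:410],None,fx=5,fy=5,interpolation=3)[:,:,::-1]
A=cv2.resize(A,(400,330));B=cv2.resize(B,(400,360))
o=np.zeros((360,800,3),np.uint8);o[:330,:400]=A;o[:,400:]=B
cv2.imwrite('pics/z0.png',o)
# fine knob top: bright
for p,m,win in ((a,m,(265,345,270,350)),(b,n,(250,330,330,390))):
    r0,r1,c0,c1=win; q=p[r0:r1,c0:c1].min(2)>200
    k,l,s,c=cv2.connectedComponentsWithStats(q.astype(np.uint8))
    for i in range(1,k):
        if s[i,4]>15: print(s[i],c[i]+[c0,r0], ray(m,c[i][0]+c0,c[i][1]+r0,.095))
E
```

```text
[34 15 11  8 58] [308.94827586 283.82758621] [0.44746097 0.14270074 0.095     ]
[ 23  12  14  16 167] [359.13772455 268.48502994] [0.44890975 0.155598   0.095     ]
```

View pics/z0.png

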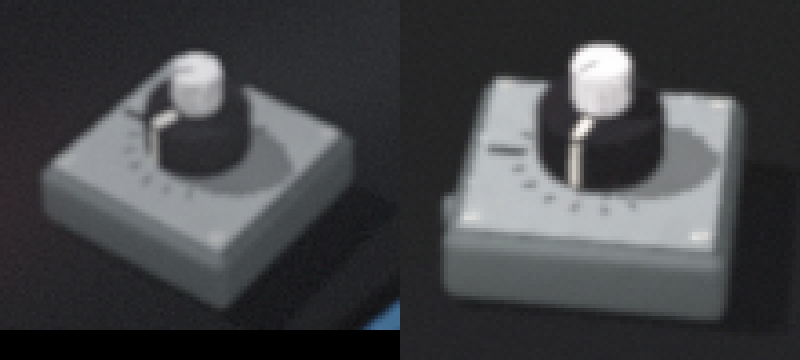

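```bash
python3 - <<'E'
from h import *
_,_,m=load('scene0'); _,_,n=load('side0')
print('top',ray(m,308.6,281.4,.095),ray(n,360,263.5,.095))
S=lambda x,y:(310+(x-400)/4,250+y/4)
C=lambda x,y:(255+x/3.636,265+y/3.667)
for nm,x,y,z in (('barout',488,149,.042),('barin',526,152,.042),('lineout',575,143,.072),('linein',588,119,.072)): print(nm,ray(n,*S(x,y),z))
for nm,x,y,z in (('barout',126,108,.042),('barin',145,117,.042),('lineout',152,123,.072),('linein',176,111,.072)): print(nm,ray(m,*C(x,y),z))
# pink/lamp tops for clearance
print('pink',ray(n,232,305,.095),'lamp',ray(n,387,190,.072))
E
```

```text
top [0.45303239 0.13808149 0.095     ] [0.45132321 0.14065682 0.095     ]
barout [0.4989322  0.15169529 0.042     ]
barin [0.48211893 0.1490807  0.042     ]
lineout [0.45268798 0.17574041 0.072     ]
linein [0.4518673  0.15743908 0.072     ]
barout [0.49817632 0.1471674  0.042     ]
barin [0.48539646 0.14513862 0.042     ]
lineout [0.45334954 0.16946427 0.072     ]
linein [0.45116265 0.15431822 0.072     ]
pink [0.61502321 0.30849742 0.095     ] lamp [ 0.4750776  -0.18208747  0.072     ]
```

Both views put the knob axis near (0.452, 0.140), with the bar at about 12° and the ring line at about 89°. That gives about 77° of clockwise turn. I'll move over the box at the current height.

{"method": "drive_tool", "body": {"steps": [-0.028,-0.0263,0,0,0,0,-1,-0.028,-0.0263,0,0,0,0,-1,-0.028,-0.0263,0,0,0,0,-1,-0.028,-0.0263,0,0,0,0,-1,-0.028,-0.0263,0,0,0,0,-1,-0.028,-0.0263,0,0,0,0,-1,-0.028,-0.0263,0,0,0,0,-1,-0.028,-0.0263,0,0,0,0,-1]}}

```text
clock: 0.82
eef_pos: [0.2806, -0.2026, 0.3038]
tool_rot: [0.802, -0.598, 0.0, -0.0]
ft_force: [0.5, -0.4, 1.6]
grip_width: 0.0854
```

{"method": "drive_tool", "body": {"steps": [-0.028,-0.0263,0,0,0,0,-1,-0.028,-0.0263,0,0,0,0,-1,-0.028,-0.0263,0,0,0,0,-1,-0.028,-0.0263,0,0,0,0,-1,-0.028,-0.0263,0,0,0,0,-1,-0.028,-0.0263,0,0,0,0,-1,-0.028,-0.0263,0,0,0,0,-1,-0.028,-0.0263,0,0,0,0,-1]}}

```text
clock: 1.48
eef_pos: [0.4183, 0.0725, 0.3038]
tool_rot: [0.802, -0.597, 0.0, 0.0]
ft_force: [0.2, -0.3, -0.5]
grip_width: 0.0855
```

{"method": "drive_tool", "body": {"steps": [0,0,0,0,0,-7,-1,0,0,0,0,0,-7,-1,0,0,0,0,0,-7,-1,0,0,0,0,0,-7,-1,0,0,0,0,0,-7,-1,0,0,0,0,0,-7,-1,0,0,0,0,0,-7,-1,0,0,0,0,0,-7,-1]}}

```text
clock: 2.15
eef_pos: [0.4179, 0.0704, 0.3036]
tool_rot: [0.989, -0.148, -0.0, 0.0]
ft_force: [-0.0, 0.5, -0.0]
grip_width: 0.0854
```

{"method": "drive_tool", "body": {"steps": [0,0,0,0,0,-7,-1,0,0,0,0,0,-7,-1,0,0,0,0,0,-7,-1,0,0,0,0,0,-7,-1,0,0,0,0,0,-7,-1,0,0,0,0,0,-7,-1,0,0,0,0,0,-7,-1,0,0,0,0,0,0,-1]}}

```text
clock: 2.82
eef_pos: [0.4179, 0.0704, 0.3036]
tool_rot: [0.962, 0.273, -0.0, -0.0]
ft_force: [0.4, 0.5, 0.3]
grip_width: 0.0856
```

```bash
python3 - <<'E'
from h import *
o=bot.get_obs();print(o['clock'],o['eef_pos'],o['joint_pos'],np.degrees(R.from_quat(o['tool_rot']).as_euler('xyz')))
p,d,m=grab('wrist','w1')
print(proj(m,[[.452,.14,.095],[.452,.14,.072],[.452,.14,.042]]))
E
```

```text
2.8167 [0.41790816 0.07038141 0.30363214] [ 1.66852532e-01  9.03720690e-02 -1.77958045e-01  1.30319208e+00
 -8.51079629e-06  1.18412006e+00] [-1.79984768e+02  3.87026331e-02  3.17148693e+01]
[[400.02235931 171.85774162]
 [393.64280445 169.17559189]
 [386.61972238 166.22288468]]
```

View pics/w1.png

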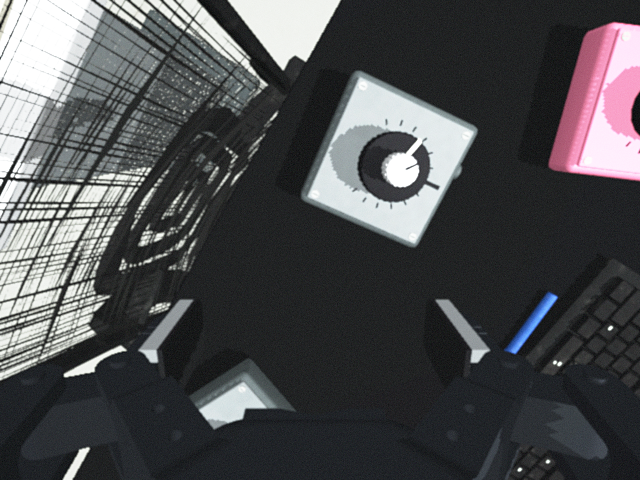

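The wrist view shows the focus box. The knob sits near (400,168), the bar at (430,184), the white line running to (421,140), and the corner screws at (362,85), (467,134), (413,237) and (316,192).

```bash
python3 - <<'E'
from h import *
p,d,m=load('w1')
Z=cv2.resize(p[60:260,290:490],None,fx=3,fy=3,interpolation=3)
cv2.imwrite('pics/z1.png',Z[:,:,::-1])
s=[ray(m,*u,.042) for u in ((362,85),(467,134),(413,237),(316,192))]; print('plate c',np.mean(s,0)); 
g=p[60:260,290:490].min(2)
k,l,st,c=cv2.connectedComponentsWithStats((g>225).astype(np.uint8))
for i in range(1,k):
    if st[i,4]>20: print(st[i],c[i]+[290,60],ray(m,c[i][0]+290,c[i][1]+60,.095))
E
```

```text
plate c [0.45316191 0.14260885 0.042     ]
[68 21 10 10 79] [362.73417722  85.2278481 ] [0.39512943 0.17518434 0.095     ]
[96 32 17 14 54] [393.37037037  97.85185185] [0.41811579 0.17967169 0.095     ]
[90 36  9  7 21] [384.42857143  98.71428571] [0.41307761 0.17588255 0.095     ]
[  83   40   99  141 4769] [422.32962885 166.55063955] [0.46378825 0.15186045 0.095     ]
[ 71  49  24  19 102] [373.57843137 116.91176471] [0.41344065 0.16175453 0.095     ]
[63 51 13  8 30] [359.13333333 115.        ] [0.40394212 0.15740098 0.095     ]
[ 39 112  12  11  48] [333.97916667 178.625     ] [0.41296326 0.10996458 0.095     ]
[ 20 129  10  10  71] [314.81690141 193.61971831] [0.40671595 0.0928816  0.095     ]
[ 65 131  22  18  88] [366.85227273 198.42045455] [0.44215869 0.11053159 0.095     ]
[ 53 136   7   9  23] [346.34782609 200.08695652] [0.42964682 0.1012883  0.095     ]
```

View pics/z1.png

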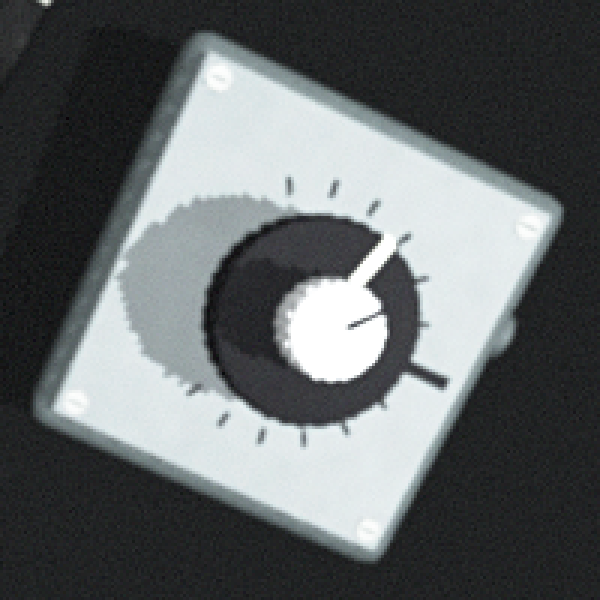

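```bash
cat >> h.py <<'E'
def ang(m,org,sc,c,line,bar,zl=.072):
    f=lambda q,z: ray(m,org[0]+q[0]/sc,org[1]+q[1]/sc,z)[:2]
    C=f(c,.095); L=[f(q,zl) for q in line]; B=[f(q,.042) for q in bar]
    a=lambda v:np.degrees(np.arctan2(v[1],v[0]))
    print('C',C,'line',L,a(L[1]-L[0]),a(L[1]-C),'bar',a(B[1]-B[0]),a(B[1]-C), np.linalg.norm(L[1]-C),np.linalg.norm(B[1]-C))
    return C
E
python3 - <<'E'
from h import *
p,d,m=load('w1')
ang(m,(290,60),3,(337,330),((354,280),(391,237)),((411,368),(447,383)))
E
```

```text
C [0.45266857 0.14201522] line [array([0.45455072, 0.15615508]), array([0.456371  , 0.17018906])] 82.6096900789425 82.51343514246746 bar 9.90272571661621 8.118284860298296 0.028416073860977047 0.050428357238142145
```

{"method": "drive_tool", "body": {"steps": [0.0337,-0.0214,0,0,0,0,-1,0.0336,-0.0213,0,0,0,0,-1,0,0,0.04,0,0,0,-1,0,0,0.04,0,0,0,-1,0,0,0.04,0,0,0,-1,0,0,0.02,0,0,0,-1,0,0,0,0,0,0,-1]}}

```text
clock: 3.45
eef_pos: [0.4494, 0.1411, 0.1588]
tool_rot: [0.963, 0.271, -0.006, 0.0]
ft_force: [-0.8, -0.6, -0.5]
grip_width: 0.0852
```

```bash
python3 - <<'E'
from h import *
o=bot.get_obs();print(o['clock'],o['eef_pos'],o['joint_pos'],np.degrees(R.from_quat(o['tool_rot']).as_euler('xyz')))
p,d,m=grab('wrist','w2');grab('side','s2')
E
```

```text
3.45 [0.44935011 0.14105139 0.1588435 ] [ 3.04170137e-01  3.09914876e-01 -3.05359208e-01  9.66707629e-01
 -1.94518409e-05  1.32586452e+00] [-179.84566914    0.6220173    31.46206778]
```

View pics/w2.png

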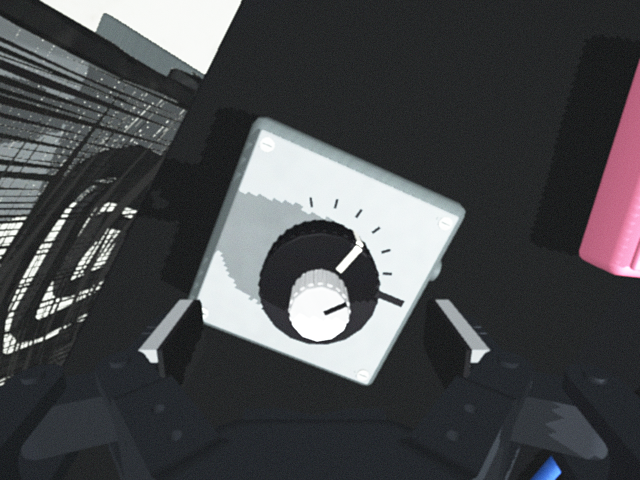

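View pics/s2.png

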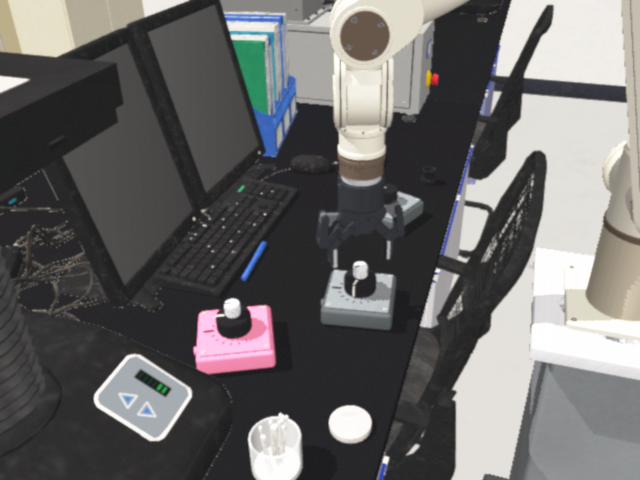

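The wrist view has the fine-knob top at (319,314), between the fingers. The white line runs from (341,270) to (361,245), and the bar from (380,293) to (404,304). The side view shows nothing in contact.

```bash
python3 - <<'E'
from h import *
p,d,m=load('w2')
o=bot.get_obs();t=o['eef_pos'];Rt=R.from_quat(o['tool_rot']);print(o['clock'],t,Rt.as_euler('xyz',degrees=True))
p,d,m=grab('wrist','w3')
g=p[230:350,260:400]; cv2.imwrite('pics/z3.png',cv2.resize(g,None,fx=5,fy=5,interpolation=3)[:,:,::-1])
C=ang(m,(0,0),1,(319,314),((341,270),(361,245)),((380,293),(404,304)))
for c in (C,[.4527,.1420]): print('tool-frame offset',Rt.inv().apply(np.r_[c,.095]-t))
E
```

```text
3.55 [0.45282045 0.14200464 0.1637574 ] [-1.79976147e+02  9.48882611e-02  3.15061623e+01]
C [0.45805268 0.14065762] line [array([0.46129525, 0.15537541]), array([0.46252226, 0.17036295])] 85.3196845814997 81.44323717119315 bar 5.729715886551275 8.592573343720835 0.030039694280524467 0.05298229119179755
tool-frame offset [0.00387084 0.00391138 0.06874946]
tool-frame offset [ 8.75239370e-06 -3.03662858e-05  6.87574939e-02]
```

View pics/z3.png

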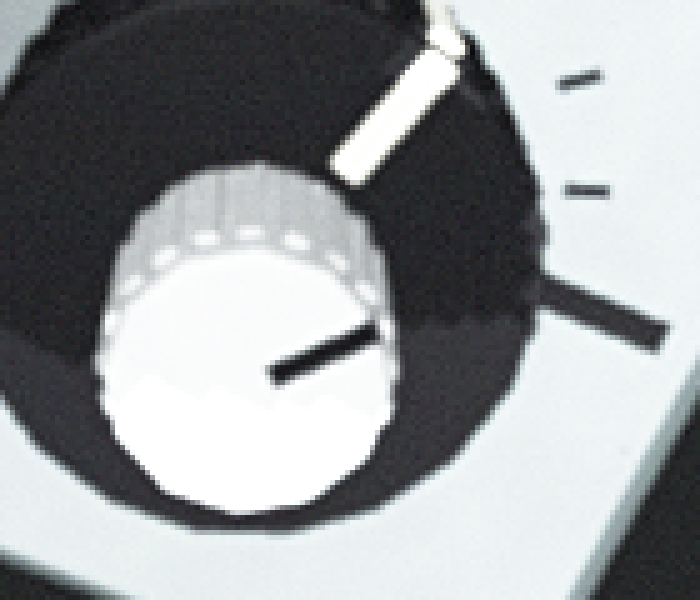

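```bash
python3 - <<'E'
from h import *
p,d,m=load('w3')
o=bot.get_obs();t=o['eef_pos'];Rt=R.from_quat(o['tool_rot'])
C=ang(m,(260,230),5,(248,380),((350,172),(442,62)),((540,287),(660,335)))
print(Rt.inv().apply(np.r_[C,.095]-t), proj(m,[t+Rt.apply([0,0,.0688])]))
E
```

```text
C [0.45285785 0.14170945] line [array([0.4554655 , 0.15502805]), array([0.45695139, 0.16838856])] 83.65388815148427 81.27678719545385 bar 8.612409935422223 7.897060223369135 0.02699133181296289 0.04981609189531018
[-0.00134883 -0.00010707  0.07010815] [[312.86293847 307.66056106]]
```

Centring is good to about 1 mm and the turn needed is about 74° clockwise. Descending, then closing.

{"method": "drive_tool", "body": {"steps": [0,0,0.02,0,0,0,-1,0,0,0.02,0,0,0,-1,0,0,0.008,0,0,0,-1,0,0,0,0,0,0,-1,0,0,0,0,0,0,-1]}}

```text
clock: 4.02
eef_pos: [0.4539, 0.1422, 0.1172]
tool_rot: [0.962, 0.272, 0.001, -0.0]
ft_force: [0.2, 0.2, 0.6]
grip_width: 0.0852
```

{"method": "drive_tool", "body": {"steps": [0,0,0,0,0,0,-0.3,0,0,0,0,0,0,-0.1,0,0,0,0,0,0,0.1,0,0,0,0,0,0,0.3,0,0,0,0,0,0,0.5,0,0,0,0,0,0,0.5,0,0,0,0,0,0,0.5]}}

```text
clock: 4.6
eef_pos: [0.4515, 0.1408, 0.1172]
tool_rot: [0.962, 0.272, -0.002, 0.001]
ft_force: [-6.2, -3.5, 11.6]
grip_width: 0.0542
```

```bash
python3 - <<'E'
from h import *
o=bot.get_obs();print(o['clock'],o['eef_pos'],o['grip_width'],o['ft_force'],o['ft_torque'])
grab('wrist','w4');p,_,_=grab('side','s4')
cv2.imwrite('pics/z4.png',cv2.resize(p[190:340,290:430],None,fx=4,fy=4,interpolation=3)[:,:,::-1])
E
```

```text
4.6 [0.45146303 0.1408437  0.1171878 ] 0.054155616642664654 [-6.24753504 -3.49262609 11.64190723] [-0.96063265  1.37861973 -0.01238561]
```

View pics/w4.png

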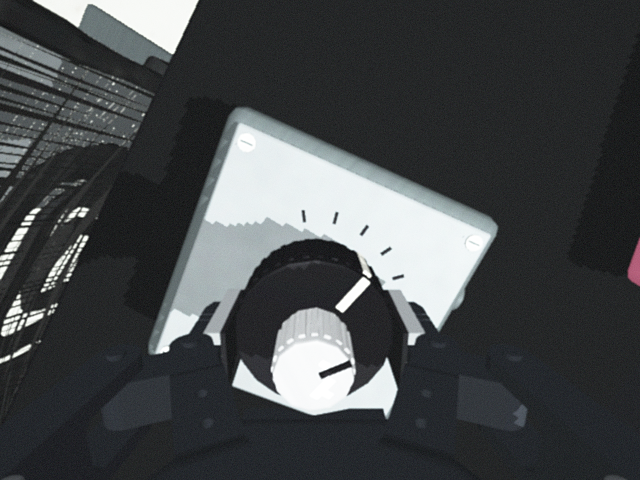

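View pics/z4.png

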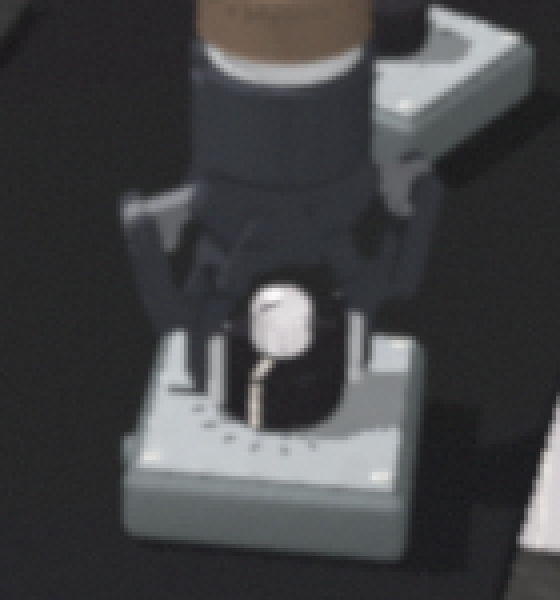

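The ring is gripped (54 mm opening, pads on the black ring, fine knob clear). Turning clockwise, which is +z in the tool frame.

{"method": "drive_tool", "body": {"steps": [0,0,0,0,0,3,0.5,0,0,0,0,0,6,0.5,0,0,0,0,0,6,0.5,0,0,0,0,0,6,0.5,0,0,0,0,0,6,0.5,0,0,0,0,0,3,0.5,0,0,0,0,0,0,0.5,0,0,0,0,0,0,0.5]}}

```text
clock: 5.37
eef_pos: [0.4507, 0.1406, 0.1172]
tool_rot: [1.0, 0.014, -0.002, 0.002]
ft_force: [-9.3, -5.0, 13.9]
grip_width: 0.0541
```

```bash
python3 - <<'E'
from h import *
o=bot.get_obs();print(o['clock'],o['eef_pos'],o['grip_width'],o['ft_force'],o['ft_torque'],R.from_quat(o['tool_rot']).as_euler('xyz',degrees=True))
p,d,m=grab('wrist','w5')
cv2.imwrite('pics/z5.png',cv2.resize(p[220:420,200:460],None,fx=3,fy=3,interpolation=3)[:,:,::-1])
E
```

```text
5.3667 [0.45068593 0.14061847 0.11716024] 0.05409460907768972 [-9.25965892 -5.03135586 13.90700914] [-0.98737745  1.78109069 -0.03193802] [179.83017482   0.23899939   1.55482546]
```

View pics/z5.png

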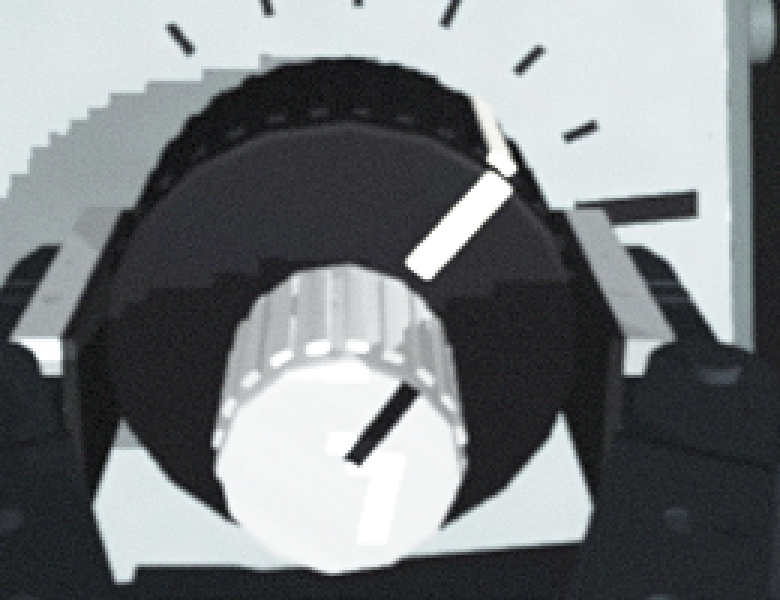

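```bash
python3 - <<'E'
from h import *
for f,org,s,a,b in (('w3',(260,230),5,(275,375),(378,328)),('w5',(200,220),3,(350,460),(412,388))):
    _,_,m=load(f); P=[ray(m,org[0]+q[0]/s,org[1]+q[1]/s,.095) for q in (a,b)];v=P[1]-P[0];print(P[1],np.degrees(np.arctan2(v[1],v[0])))
_,_,m=load('w5'); ang(m,(200,220),3,(340,465),((424,272),(500,180)),((577,209),(696,205)))
E
```

```text
[0.45947244 0.1512176  0.095     ] 58.08586585985876
[0.45929697 0.15064595 0.095     ] 55.102916809296154
C [0.45272797 0.14199968] line [array([0.46194037, 0.15123771]), array([0.46985821, 0.16274626])] 55.4721800908195 50.45386249097807 bar 3.791436946707946 6.641498201394148 0.02690475480598266 0.05011402424646913
```

The ring line is now at about 52° and the fine knob hasn't moved. About 44° is left.

{"method": "drive_tool", "body": {"steps": [0,0,0,0,0,4,0.5,0,0,0,0,0,6,0.5,0,0,0,0,0,6,0.5,0,0,0,0,0,6,0.5,0,0,0,0,0,6,0.5,0,0,0,0,0,6,0.5,0,0,0,0,0,6,0.5,0,0,0,0,0,4,0.5]}}

```text
clock: 6.08
eef_pos: [0.4496, 0.141, 0.1172]
tool_rot: [0.931, -0.364, -0.003, 0.002]
ft_force: [-11.4, -3.6, 15.8]
grip_width: 0.0547
```

{"method": "drive_tool", "body": {"steps": [0,0,0,0,0,0,0.5,0,0,0,0,0,0,0.5,0,0,0,0,0,0,0.5]}}

```text
clock: 6.33
eef_pos: [0.4496, 0.141, 0.1171]
tool_rot: [0.932, -0.362, -0.003, 0.002]
ft_force: [-12.2, -5.0, 17.3]
grip_width: 0.0547
```

```bash
python3 - <<'E'
from h import *
o=bot.get_obs();print(o['clock'],o['eef_pos'],o['grip_width'],o['ft_force'],o['ft_torque'],R.from_quat(o['tool_rot']).as_euler('xyz',degrees=True))
p,d,m=grab('wrist','w6')
cv2.imwrite('pics/z6.png',cv2.resize(p[200:420,200:460],None,fx=3,fy=2.7,interpolation=3)[:,:,::-1])
E
```

```text
6.3333 [0.44958175 0.1409947  0.1171416 ] 0.05474758631027419 [-12.22719185  -4.98979002  17.29753116] [-0.60932406  2.34573278  0.01599138] [179.66945315   0.20065622 -42.40854498]
```

View pics/z6.png

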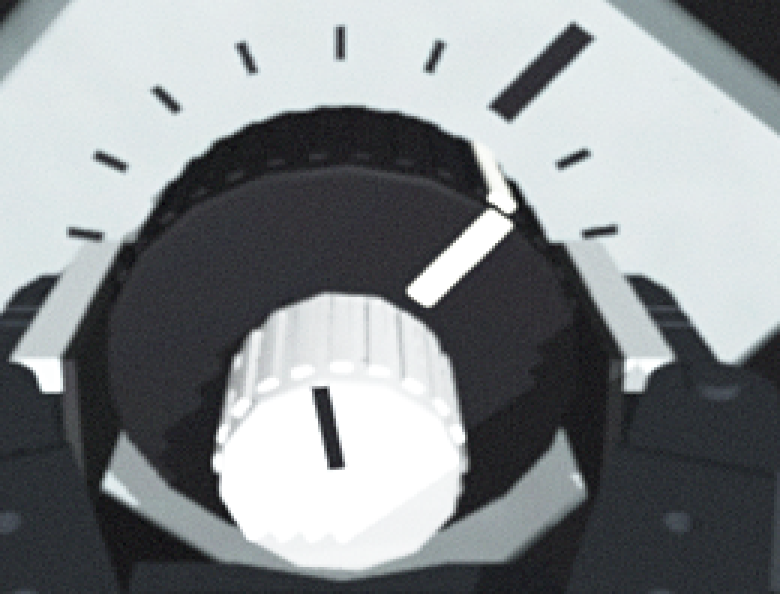

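The line and the bar look aligned. Opening and rising straight up.

{"method": "drive_tool", "body": {"steps": [0,0,0,0,0,0,-0.2,0,0,0,0,0,0,-0.6,0,0,0,0,0,0,-1,0,0,0,0,0,0,-1,0,0,0,0,0,0,-1,0,0,0,0,0,0,-1]}}

```text
clock: 6.88
eef_pos: [0.4535, 0.1422, 0.1161]
tool_rot: [0.932, -0.362, 0.0, -0.0]
ft_force: [0.2, -0.6, 0.3]
grip_width: 0.0855
```

{"method": "drive_tool", "body": {"steps": [0,0,-0.01,0,0,0,-1,0,0,-0.02,0,0,0,-1,0,0,-0.03,0,0,0,-1,0,0,-0.03,0,0,0,-1,0,0,0,0,0,0,-1,0,0,0,0,0,0,-1,0,0,0,0,0,0,-1]}}

```text
clock: 7.47
eef_pos: [0.4529, 0.142, 0.2056]
tool_rot: [0.932, -0.362, -0.0, 0.0]
ft_force: [0.3, -0.1, -0.1]
grip_width: 0.0852
```

```bash
python3 - <<'E'
from h import *
o=bot.get_obs();print(o['clock'],o['eef_pos'],o['grip_width'],o['ft_force'],R.from_quat(o['tool_rot']).as_euler('xyz',degrees=True))
p,d,m=grab('wrist','w7')
print(proj(m,[[.4527,.142,.095]]))
cv2.imwrite('pics/z7.png',cv2.resize(p[180:340,220:420],None,fx=3.7,fy=3.7,interpolation=3)[:,:,::-1])
E
```

```text
7.4667 [0.45293468 0.1420193  0.2055623 ] 0.08520346304933135 [ 0.29164927 -0.0555108  -0.13690173] [ 1.79994174e+02  4.66793772e-03 -4.23946780e+01]
[[309.570683   275.18609938]]
```

View pics/z7.png

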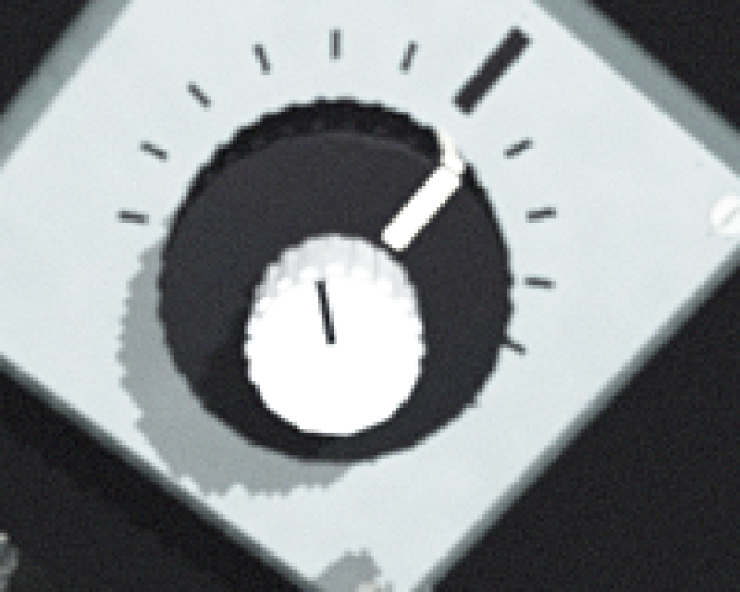

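```bash
python3 - <<'E'
from h import *
_,_,m=load('w7'); s=3.7
C=ang(m,(220,180),s,(335,347),((396,242),(449,174)),((464,105),(521,35)))
P=[ray(m,220+a/s,180+b/s,.095) for a,b in ((331,343),(320,282))];v=P[1]-P[0];print(P[1],np.degrees(np.arctan2(v[1],v[0])))
p,_,_=grab('scene','c7')
a,_,_=load('scene0')
w=np.s_[205:265,360:445]
o=np.hstack([a[w],p[w]]);cv2.imwrite('pics/z8.png',cv2.resize(o,None,fx=4,fy=4,interpolation=3)[:,:,::-1])
print(bot.get_obs()['joint_vel'].round(3))
E
```

```text
C [0.4536002  0.14223415] line [array([0.46623887, 0.14232254]), array([0.47946621, 0.14495051])] 11.237061392801547 5.995043862633511 bar 9.70783461888692 6.989617110686669 0.02600825487421767 0.04812512159373388
[0.45856081 0.15073199 0.095     ] 57.074102448504355
[-0.     0.008 -0.003 -0.     0.001  0.001]
```

View pics/z8.png

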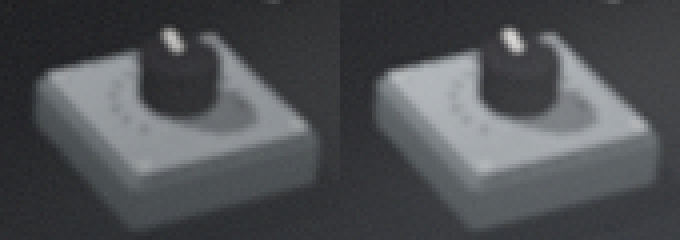

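The ring line is within about 1–2° of the bar, the fine mark is back at its starting spot, and the lamp knob looks unchanged. Handing in.

```bash
python3 -c "
from workcell import job_done
print(job_done())"
```

```text
the job is handed in; nothing more can be done
None
```

I gripped the wide ring across its diameter, turned it about 74° clockwise in two stages, opened the gripper and rose straight up clear of the box. I handed the job in at about 7.5 s; no verdict is reported.

Last checks, from the wrist camera unless noted:
- **Coarse ring:** the white line is within about 2° of the index bar. Measured along the line it reads 11.2° against 9.7° for the bar. Measured from the knob axis it reads 6.0° against 7.0°. Both are well inside the 10° limit.
- **Fine knob:** its line reads 57° against 58° before the turn. The mark's end moved about 1 mm, which is within measuring error and below the 2.5 mm limit.
- **Lamp knob:** it looks the same in the scene camera before and after. I compared it by eye only and did not measure it.
- **Contact:** the gripper is fully open at 85 mm with near-zero wrist force, and the TCP is at a height of 0.206 m. The highest force I saw was about 22 N, in the last reading before letting go of the ring.

No check failed. One hand-measured centre reading, taken while the arm was still settling, was about 5 mm off, so I dropped it and measured again before descending.

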